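# Load the guide block into the drilling fixture

### The arm

A 6-joint arm with a two-finger parallel gripper is mounted at the origin on the work surface. World frame = base frame: x ahead of the robot, y to its left, z up, the work surface at z = 0. Lengths are in m, angles in rad, forces in N, time in s.
With the tool pointing down it reaches from about 0.3 to 0.775 m from the base axis. Payload 14.6 kg.
Tool frame: the origin (TCP) lies midway between the tips of the shut fingers; the grasp point (between the pads) lies 19 mm behind it; z points along the fingers, x is the direction in which the jaws open and shut, and the axes are right-handed (so a half turn about z gives the same grasp; the last joint's range is limited). The gripper opens to 85 mm and grips with 20 to 120 N. Pads are 22 mm wide; open, the fingers measure 114 mm over their backs; the gripper's body (76 mm by 85 mm) begins 54 mm behind the grasp point. The pads swing forward as they close: fully open they stand 13 mm farther back than shut.
Start: joints at [-1.186, 0.3, 1.521, -0, 1.321, -0.067], TCP at [0.24, -0.495, 0.231] pointing down, gripper open.
Joint ranges: [-3.03, 3.03], [-0.79, 2.21], [0.23, 2.52], [-1.04, 4.18], [0, 3.07], [-2.55, 2.55]. Speed limits (rad/s): [2.22, 2.22, 2.57, 3.14, 3.14, 3.14].

### API

Orientations are given as [roll, pitch, yaw] about the fixed x, y, z axes, in that order (R = Rz(yaw) Ry(pitch) Rx(roll)).
In Python, from cell import bot gives the robot as it stands.
- The arm moves only by the tool send_rows, never from a script. Its argument "targets" is a list of rows, each an object with "travel": the shift along the tool's x, y, z in mm, a list of three; "twist": the turn, a rotation vector about the tool's x, y, z in degrees, a list of three. In form: [{"travel": [tx, ty, tz], "twist": [ax, ay, az]}, ...]. A call has 1 to 10 rows; each row is the pose to reach, as a shift and turn from the pose commanded when the call began, along the tool's axes at that moment; what a row does not reach only later rows make up. A row lasts 1/8 s, in which the tool goes at most 62.5 mm and 10.7 degrees, less where a joint would pass 70% of its speed; a pose out of reach is approached as far as the arm can. A call with a gripper value outside its range is refused whole. "fingers" is the opening, from -1 (shut) to 1 (fully open), set as the call begins (left out, the last holds). The fingers move at their own pace and stop on an object; "grip_force" is the grip in N (left out, the last holds). Time passes only in rows, so rows that repeat a pose let the fingers close. It gives the time, the measured TCP pose, the force and the opening at its end, in the units of the state.
- bot.sense(): the state, without advancing time (a new reading comes with each control period).
- bot.snapshot(name): name is "scene" or "top"; returns a dict with "image" (384x512x3 uint8, blue, green, red), "intrinsics" (3x3 intrinsics, pixels), "eye" and "orientation" of the camera in the world. Camera axes: x right, y up, looking along -z (the intrinsics and any distortion apply to the point x, -y, -z); pixel columns grow to the right and rows downward; lengths in m; the calibration is good to about 2 mm. A picture is of the moment at which its call begins. There is no depth.
- bot.finish_job(): hands the job in, once; it reports no verdict.
The state is a dict: "clock": time; "joint_positions": joint angles; "qvel": joint speeds; "joint_torque": joint torques, N m; "position": TCP position; "orientation": TCP orientation; "contact_force": force on the tool from outside, world axes, zero at the start; "ft_torque": the same for the moment, N m; "width": finger opening in m.
Only numpy, scipy, OpenCV 4.12 (cv2) and the standard library are available. Lean on these libraries where they do the work, as an engineer would, in place of code of your own. Each camera call takes 0.05 s, during which the arm holds its last target.

### The job

Load the aluminium block with the tongue into the drilling fixture: the rack leaves only its ends free to grip and the fixture only its long sides, so lift it out, set it down flat on the bench, let go and take it again the other way. Seat it fully home in the pocket, flat and square, tongue towards the clamp pivot, and let go; then swing the clamp strap over it as far as its stop. Do not drop the block, and leave the plain block, bottle, hammer and tin where they are.

Things in the scene. Friction and masses are not known exactly. Their poses are not given: they have to be found in the camera images.
- guide_center (a point): Aluminium block, body 50 (x) x 36 (y) x 30 (z) mm, with a tongue 18 mm wide (y) and full height standing 12 mm out of the middle of its +x end (end faces at x = -25 and +37 mm, 62 over all). About 0.17 kg. The point is the centre of the 50 mm body, 15 mm above its underside; x points to the tongue, z up. It starts in either of the rack's slots, tongue to the rack's +x.
- guide: The same block with the tongue; origin at the centre of the underside of its 50 mm body, same axes. Two dark spots on its top.
- guide_tongue (a point): Middle of the tongue's end face, 37 mm along the block's x from its centre, half-way up.
- rack_mid (a point): Dark wooden rack fixed to the bench, two slots along its x, at y = +30 and -30 mm. The point is its middle, at slot floor height, 14 mm above the bench. Slots are 40 mm wide, 44 mm long, open at both ends, so the blocks stick out at the ends; the side walls, 20 mm thick, rise 36 mm above the floor, 6 mm above the blocks. Rack 44 x 140 mm.
- pocket (a point): Dark steel drilling fixture, fixed. The point is the centre of the pocket floor, 12 mm above the bench; z up, x towards the clamp pivot. Base plate x -45 to +80, y +-40 mm. The pocket takes the block's 50 x 36 mm body with 1.5 mm play each side, between rails with inner faces at x = -26.5 and +26.5, y = +-19.5 mm. Seated, the block's axes lie along these and its centre is 15 mm above.
- fixture: The same fixture, origin under the pocket centre, on the bench. Rails are 9 mm high; their inner edges slope from 5 mm up, widening the mouth 3.5 mm a side. Side rails: 9 mm thick, x +-22 mm. The rail at x = +26.5 is two short ones with a 24 mm gap for the tongue. A backstop 60 mm wide, x -42 to -33 mm, stands 42 mm above the pocket floor, so no finger fits at that end.
- strap_pivot (a point): Axis of the clamp's vertical pivot, 62 mm along x from the pocket centre, 33 mm above the pocket floor (level of the strap's underside).
- strap_post (a point): Mid-height of the upright round steel post on the clamp strap: 12 mm diameter, 28 mm high above the strap, 55 mm from the pivot axis; the point is 55 mm above the pocket floor. The steel strap is 16 mm wide, 8 mm thick, 72 mm long from the pivot; its underside passes 3 mm above a seated block.
- strap (a joint): Strap angle, rad. 0: lies over the pocket, pointing from pivot to the pocket's -x, at its stop. Grows as it swings clear to the pocket's +y side (1.57: points to +y), up to 2.2. Post at pocket x = 62 - 55 cos, y = 55 sin (mm). About 1 N at the post turns it; it stays where left.
- plain_center (a point): Plain aluminium block without a tongue, 62 x 36 x 30 mm, in the rack's other slot; its centre. To be left alone.
- oil_center (a point): Grey plastic oil bottle with black cap, 56 mm diameter, 140 mm high, standing; its centre. To be left alone.
- hammer_grip (a point): Hammer about 260 mm long lying on the far part of the bench; a point on its handle. To be left alone.
- tin_center (a point): Grey open sorting tin, 90 x 120 x 35 mm; its centre. To be left alone.
There are look-alikes about, which are no part of the job. What is shaped like the guide but green or purple is not meant.

How it is judged:
On the way, in this order (a step that is already met when the one before it is completed fails the run):
1. the guide block lies flat on the bench top and is let go (height (world z) of guide_center below 0.018 m and angle between guide_center's own z axis and vertical below 0.05 rad and contact force between the fingers and guide below 0.05 N and linear speed of guide below 0.01 m/s), for 0.1 s.
2. the guide block is seated in the pocket and let go, the strap still clear (beyond 0.8 rad) (x of guide_center in the frame of pocket between -0.0025 and 0.0025 m and y of guide_center in the frame of pocket between -0.0025 and 0.0025 m and z of guide_center in the frame of pocket below 0.0165 m and x of guide_tongue in the frame of pocket above 0.03 m and angle between the x axis of guide_center and the x axis of pocket, either way round below 0.08 rad and angle between guide_center's own z axis and vertical below 0.04 rad and contact force between the fingers and guide below 0.05 N and linear speed of guide below 0.01 m/s and value of joint strap above 0.8 rad), for 0.1 s.
At the end, for the whole second after the job is handed in: The guide block rests in the pocket, its centre within 2.5 mm of the pocket's in x and y and no more than 1.5 mm too high, tongue towards the pivot, square within 0.08 rad and flat within 0.04 rad; the strap is over it, within 0.15 rad of its stop; both are let go and at rest (x of guide_center in the frame of pocket between -0.0025 and 0.0025 m and y of guide_center in the frame of pocket between -0.0025 and 0.0025 m and z of guide_center in the frame of pocket below 0.0165 m and x of guide_tongue in the frame of pocket above 0.03 m and angle between the x axis of guide_center and the x axis of pocket, either way round below 0.08 rad and angle between guide_center's own z axis and vertical below 0.04 rad and contact force between the fingers and guide below 0.05 N and linear speed of guide below 0.01 m/s and value of joint strap below 0.15 rad and velocity of joint strap between -0.05 and 0.05 rad/s); the robot touches nothing.
It fails at once if the guide block is dropped (moves faster than 0.5 m/s out of the fingers: a fall of some 12 mm) (linear speed of guide above 0.5 m/s and contact force between the fingers and guide below 0.05 N).
It fails at once if the plain block is moved by more than 20 mm (distance of plain_center from where it was at the start of the episode above 0.02 m).
It fails at once if the oil bottle is moved by more than 20 mm (distance of oil_center from where it was at the start of the episode above 0.02 m).
It fails at once if the hammer is moved by more than 20 mm (distance of hammer_grip from where it was at the start of the episode above 0.02 m).
It fails at once if the sorting tin is moved by more than 20 mm (distance of tin_center from where it was at the start of the episode above 0.02 m).
It also fails if it takes over 69 s, if anything falls off the work surface, if the arm or the gripper's body presses on something with over 40 N, if the wrist force passes 120 N, or if a joint passes its speed limit or range.

## Working session

There is one attempt and no reset: what is moved stays moved. The work goes in short steps, Python scripts to look and compute and a tool call to move; the robot and the scene stay as the last step left them, time stands still between calls to the robot, and variables do not carry over. Pictures are saved under pics/ and viewed, and the job is handed in when it is done.

Besides the shell and the picture viewer there is one more tool, called after ">>>" as name(argument=value, ...), one argument or row to a line, values as JSON. send_rows: Moves the arm, as the interface text tells. Its arguments: {"type":"object","properties":{"targets":{"type":"array"},"fingers":{"type":"number"},"grip_force":{"type":"number"}},"required":["targets"]}

```bash
ls; mkdir -p pics
python3 - <<'E'
from cell import bot
import cv2,json,numpy as np
for n in ["scene","top"]:
    s=bot.snapshot(n); cv2.imwrite(f"pics/{n}0.png",s["image"])
    print(n,s.keys(),np.array(s["intrinsics"]).round(1).tolist(),s["eye"],s["orientation"])
print(bot.sense())
E
```

```text
pics
scene dict_keys(['image', 'intrinsics', 'eye', 'orientation']) [[397.9, 0.0, 256.6], [0.0, 397.9, 192.0], [0.0, 0.0, 1.0]] [1.29577477 0.22643329 1.02903726] [0.68350254 0.01455562 1.84141155]
top dict_keys(['image', 'intrinsics', 'eye', 'orientation']) [[458.1, 0.0, 250.1], [0.0, 458.1, 181.6], [0.0, 0.0, 1.0]] [0.45253494 0.0088114  1.34353348] [ 0.08279499 -0.0115534  -1.5904558 ]
{'clock': 0.1, 'joint_positions': array([-1.18560402e+00,  3.00417380e-01,  1.52153863e+00,  1.55662094e-05,
        1.32071611e+00, -6.66452058e-02]), 'qvel': array([-0.00197955, -0.00081916, -0.00167207, -0.00179134, -0.00185238,
       -0.00288863]), 'joint_torque': array([ 1.90755767e-03, -5.44376171e+01, -3.62371981e+01, -5.88425155e-05,
        2.99932479e-03,  2.61695800e-05]), 'position': array([ 0.24003586, -0.49461099,  0.23076874]), 'orientation': array([-3.14150572e+00,  1.07607109e-03, -1.11896263e+00]), 'contact_force': array([-0.67120363, -0.54443004, -0.31965912]), 'ft_torque': array([ 0.00996447, -0.05280941, -0.01618915]), 'width': 0.0856378036226664}
```

View pics/scene0.png

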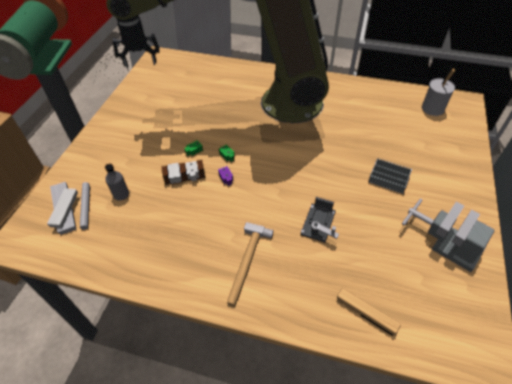

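View pics/top0.png

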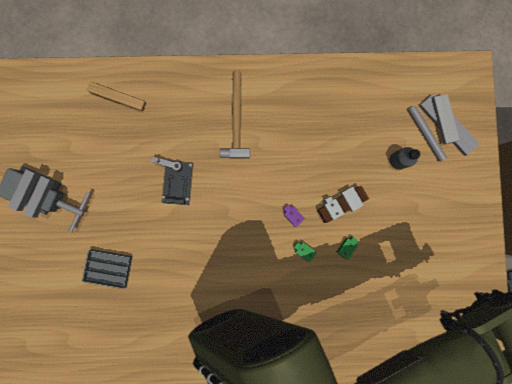

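The scene picture shows the rack at about (184,172) with two light blocks, the fixture at (320,220), and the bottle at (116,185). In the top picture they are at (343,203), (176,180) and (404,158). The green look-alikes are at (304,250) and (347,246) in the top picture, and the purple one at (292,215). I'll enlarge the rack and fixture.

Run:
```python
import cv2,numpy as np
t=cv2.imread("pics/top0.png");s=cv2.imread("pics/scene0.png")
def c(i,x,y,w,h,k): return cv2.resize(i[y:y+h,x:x+w],(w*k,h*k),interpolation=cv2.INTER_CUBIC)
a=np.hstack([c(t,313,178,60,50,6),c(s,155,150,60,50,6)])
b=np.hstack([c(t,145,148,60,60,6)[:300],c(s,290,190,60,60,6)[:300]])
b=np.hstack([c(t,145,148,60,64,6),c(s,290,190,60,64,6)])
cv2.imwrite("pics/crop0.png",a);cv2.imwrite("pics/crop1.png",b)
```

```text
(no output)
```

View pics/crop0.png

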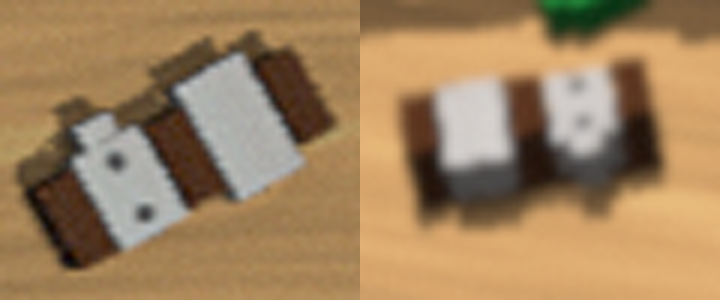

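View pics/crop1.png

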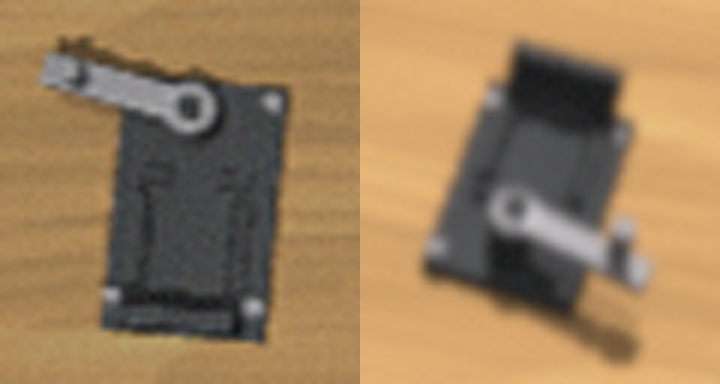

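The guide is the light block in the rack's left slot in the top picture, at about (332,208). It has two dark spots and a tongue pointing up the image. The other bright block at (351,198) is plain, and the green and purple ones are decoys. I'll enlarge further to mark the corners.

```bash
cat > h.py <<'E'
import cv2,numpy as np
from scipy.spatial.transform import Rotation as R
from scipy.optimize import least_squares
def crop(img,x,y,w,h,k,name):
    o=cv2.resize(img[y:y+h,x:x+w],(w*k,h*k),interpolation=cv2.INTER_CUBIC)
    for i in range(0,w,5):
        cv2.line(o,(int((i+.5)*k),0),(int((i+.5)*k),6 if i%10 else 12),(0,0,255),1)
        if i%10==0: cv2.putText(o,str(x+i),(int((i+.5)*k)-10,24),0,.4,(0,0,255),1)
    for i in range(0,h,5):
        cv2.line(o,(0,int((i+.5)*k)),(6 if i%10 else 12,int((i+.5)*k)),(0,0,255),1)
        if i%10==0: cv2.putText(o,str(y+i),(14,int((i+.5)*k)+4),0,.4,(0,0,255),1)
    cv2.imwrite(name,o)
def R_of(o): return R.from_euler('xyz',o).as_matrix()
CAM={'scene':(np.array([[397.9,0,256.6],[0,397.9,192.0],[0,0,1]]),np.array([1.29577477,0.22643329,1.02903726]),R_of([0.68350254,0.01455562,1.84141155])),
'top':(np.array([[458.1,0,250.1],[0,458.1,181.6],[0,0,1]]),np.array([0.45253494,0.0088114,1.34353348]),R_of([0.08279499,-0.0115534,-1.5904558]))}
def proj(cam,P):
    K,e,Rm=CAM[cam]; c=(np.atleast_2d(P)-e)@Rm; c=c*[1,-1,-1]
    u=c@K.T; return u[:,:2]/u[:,2:]
def ray(cam,p):
    K,e,Rm=CAM[cam]; d=np.linalg.inv(K)@[p[0],p[1],1]; return e,Rm@(d*[1,-1,-1])
def tri(p,q):
    e1,d1=ray('top',p);e2,d2=ray('scene',q)
    t=np.linalg.lstsq(np.c_[d1,-d2],e2-e1,rcond=None)[0]
    return (e1+t[0]*d1+e2+t[1]*d2)/2, np.linalg.norm(e1+t[0]*d1-e2-t[1]*d2)
E
python3 - <<'E'
from cell import bot
from h import *
for n in CAM:
    s=bot.snapshot(n); print(n, np.abs(np.array(s["intrinsics"])-CAM[n][0]).max()); CAM
t=cv2.imread("pics/top0.png");s=cv2.imread("pics/scene0.png")
crop(t,316,180,56,46,13,"pics/c1.png");crop(s,158,155,52,40,14,"pics/c2.png")
crop(t,148,150,52,58,10,"pics/c3.png");crop(s,296,194,46,52,11,"pics/c4.png")
E
```

```text
scene 0.04858360079646218
top 0.04980945846676832
```

View pics/c1.png

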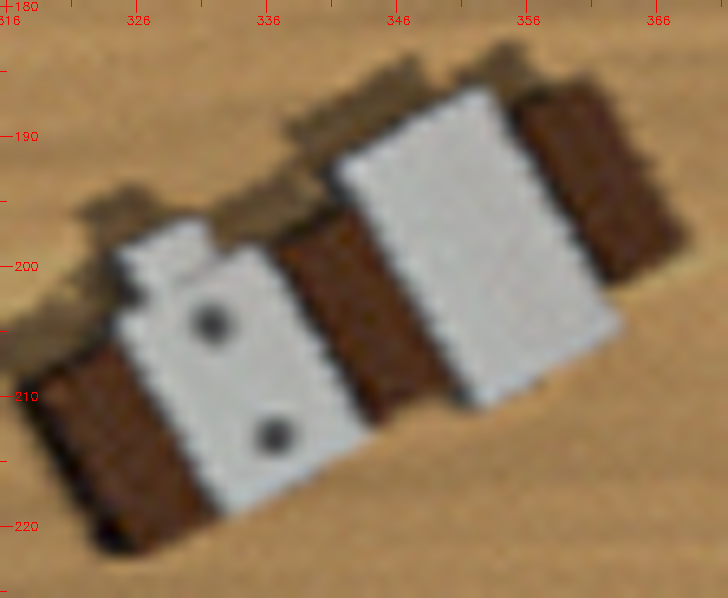

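View pics/c2.png

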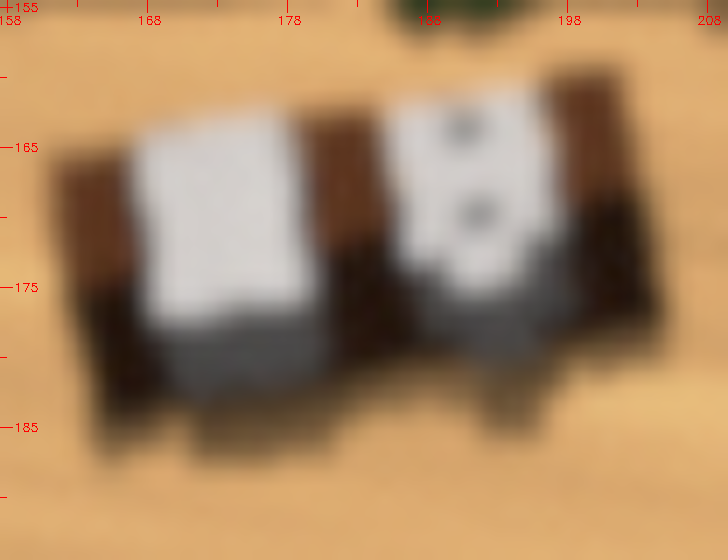

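View pics/c3.png

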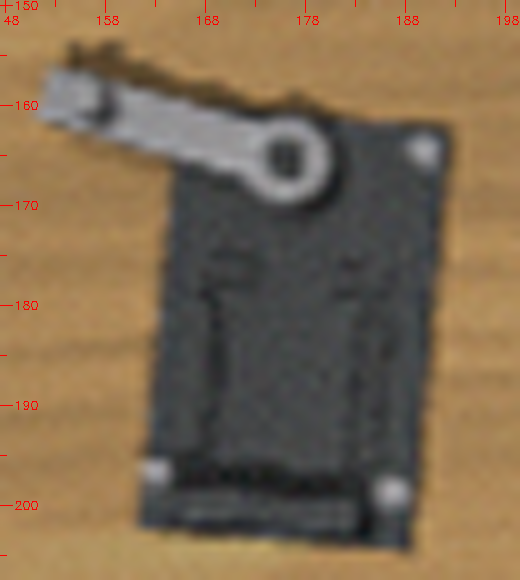

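View pics/c4.png

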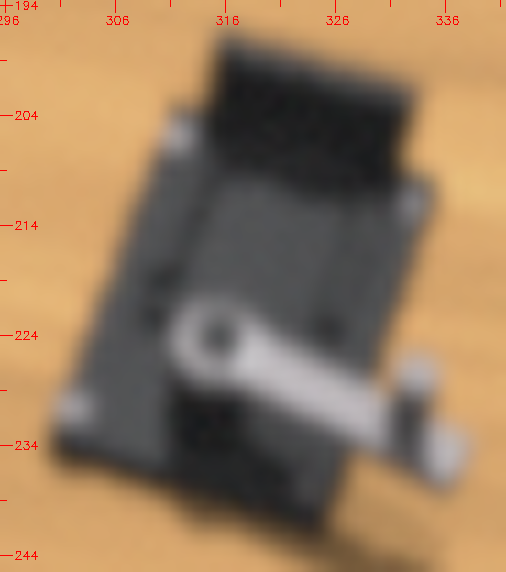

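```bash
cat > fit.py <<'E'
from h import *
def fit(pts,x0,freez=True):
    def pose(p,L):
        c,s=np.cos(p[3]),np.sin(p[3]); L=np.array(L,float)/1000
        return np.array([p[0]+c*L[0]-s*L[1],p[1]+s*L[0]+c*L[1],p[2]+L[2]])
    def f(p):
        r=[]
        for cam,L,uv in pts: r+=list((proj(cam,pose(p,L))[0]-uv))
        if not freez: r.append((p[2]-x0[2])*1e5)
        return np.array(r)
    o=least_squares(f,x0,loss='soft_l1',f_scale=.5); return o.x,f(o.x)
T,S='top','scene'
guide=[(T,(25,18,30),(325,204.3)),(T,(25,-18,30),(336.2,198.7)),(T,(-25,18,30),(332.5,219.5)),(T,(-25,-18,30),(344.3,212.5)),
(T,(37,9,30),(324.3,199.3)),(T,(37,-9,30),(330.8,196.2)),(S,(25,18,30),(197.3,172)),(S,(-25,18,30),(195.8,161)),(S,(-25,-18,30),(185.2,162)),(S,(25,-18,30),(186.7,173.8)),(S,(37,9,30),(194.7,174)),(S,(37,-9,30),(189.3,175.7))]
rack=[(T,(22,70,50),(317.7,208.7)),(T,(-22,70,50),(326.2,222)),(T,(22,-70,50),(362,186)),(T,(-22,-70,50),(368.6,198)),(T,(22,-50,50),(355.5,188)),(T,(-22,-50,50),(363,201)),
(T,(22,10,50),(337.3,198.7)),(T,(22,-10,50),(343,195.5)),(T,(-22,10,50),(345,212)),(T,(-22,-10,50),(351,209)),(T,(22,50,50),(324.5,205.7)),(T,(-22,50,50),(332,219.3)),
(S,(22,-70,50),(163,174.5)),(S,(-22,-70,50),(161.3,165.8)),(S,(-22,70,50),(202,159.5)),(S,(22,70,50),(203.8,168))]
fix=[(T,(80,-40,12),(192.3,162)),(T,(-45,-40,12),(188.3,204)),(T,(-45,40,12),(161.5,202)),(T,(62,0,53),(176.4,165.3)),
(S,(80,-40,12),(300.5,234)),(S,(-45,-40,12),(311.5,203.5)),(S,(-45,40,12),(335,209.5)),(S,(80,40,12),(324.5,239.5)),(S,(62,0,53),(315.3,224.3)),(S,(-42,-30,54),(315.8,197)),(S,(-42,30,54),(333,202))]
if __name__=="__main__":
    for n,p,x0 in [("guide",guide,[.45,-.25,.014,.5]),("rack",rack,[.45,-.25,0,.5]),("fix",fix,[.45,.2,0,0])]:
        for fz in (True,False):
            x,r=fit(p,x0,fz); print(n,fz,x.round(4)); 
            if fz: print(r[:2*len(p)].reshape(-1,2).round(1).tolist())
    print(tri((331.8,204.5),(190.5,163.6)),tri((336.6,213.1),(191.5,169.7)))
    print(tri((331.8,204.5),(191.5,169.7)),tri((336.6,213.1),(190.5,163.6)))
E
python3 fit.py
```

```text
guide True [ 0.4773 -0.2456  0.0125  0.4673]
[[-0.6, -0.0], [-0.7, -0.3], [0.3, 0.4], [-0.4, 1.4], [0.8, -0.2], [-0.1, -0.1], [-0.2, -0.4], [-0.2, 0.0], [-0.1, 0.6], [-0.4, -0.5], [0.1, 0.7], [0.1, -0.2]]
guide False [ 0.4776 -0.2453  0.014   0.4686]
rack True [ 0.4918 -0.2715  0.0017  0.4811]
[[0.7, 0.1], [-0.2, 0.5], [-0.7, -0.9], [0.4, 0.7], [-0.3, 0.4], [-0.1, 1.1], [-0.5, -0.1], [-0.1, -0.3], [-0.5, 0.3], [-0.4, -0.1], [0.0, -0.3], [0.2, -0.2], [-1.8, 0.6], [-0.9, -0.2], [-0.2, -0.6], [-0.4, 0.1]]
rack False [ 0.4916 -0.2719  0.      0.4798]
fix True [ 0.5483  0.2069 -0.002  -0.0977]
[[-0.0, -0.2], [0.2, 0.5], [-0.5, 0.3], [-0.4, -0.1], [-1.2, -0.3], [-0.7, -0.4], [0.2, 0.6], [0.4, 2.1], [-0.3, 1.0], [-0.9, -0.5], [0.6, -0.2]]
fix False [ 0.5486  0.2068 -0.     -0.0988]
(array([ 0.49021089, -0.23511472,  0.07551283]), np.float64(0.004179723771496926)) (array([ 0.46538323, -0.25549955,  0.01429162]), np.float64(0.004884355780239329))
(array([ 0.49035097, -0.2386478 ,  0.04519088]), np.float64(0.0004799415242053402)) (array([ 0.46581215, -0.25147433,  0.04623438]), np.float64(2.4674657755833833e-05))
```

```bash
cat >> h.py <<'E'
def need(x,y,z,yaw):
    from cell import bot
    s=bot.sense(); R0=R.from_euler('xyz',s['orientation']); R1=R.from_euler('xyz',[np.pi,0,yaw])
    t=R0.inv().apply(np.array([x,y,z])-s['position'])*1000
    w=(R0.inv()*R1).as_rotvec(degrees=True)
    print('travel',t.round(1),'twist',w.round(2),'| pos',s['position'].round(4),'ori',s['orientation'].round(4),'w',round(s['width'],4),'F',s['contact_force'].round(1),'t',s['clock'])
E
python3 -c "
from h import *
need(.483,-.2425,.13,.477)
for n,p in [('hammerhead',(235,153)),('hamend',(237,72)),('purple',(292,215)),('bottle',(404,158)),('green',(304,250))]:
    e,d=ray('top',p); print(n,(e-d*e[2]/d[2]).round(3))
"
```

```text
travel [-120.7 -328.7  101. ] twist [-3.000e-02  3.000e-02 -9.144e+01] | pos [ 0.2401 -0.4947  0.2309] ori [-3.1416e+00  7.0000e-04 -1.1190e+00] w 0.0855 F [ 0.4 -0.6  0. ] t 0.2
hammerhead [0.649 0.034 0.   ]
hamend [0.894 0.024 0.   ]
purple [ 0.463 -0.13   0.   ]
bottle [ 0.625 -0.467  0.   ]
green [ 0.361 -0.162  0.   ]
```

>>> send_rows(
  targets=[
    {"travel":[-60,-165,20],"twist":[0,0,-45]},
    {"travel":[-120.7,-328.7,60],"twist":[0,0,-91.4]},
    {"travel":[-120.7,-328.7,101],"twist":[0,0,-91.4]},
    {"travel":[-120.7,-328.7,101],"twist":[0,0,-91.4]},
    {"travel":[-120.7,-328.7,101],"twist":[0,0,-91.4]},
    {"travel":[-120.7,-328.7,101],"twist":[0,0,-91.4]},
    {"travel":[-120.7,-328.7,101],"twist":[0,0,-91.4]},
    {"travel":[-120.7,-328.7,101],"twist":[0,0,-91.4]},
    {"travel":[-120.7,-328.7,101],"twist":[0,0,-91.4]},
    {"travel":[-120.7,-328.7,101],"twist":[0,0,-91.4]},
  ],
  fingers=1,
)

```text
clock: 1.45
position: [0.4831, -0.2427, 0.1301]
orientation: [-3.141, 0.0, 0.476]
contact_force: [-0.2, -0.6, 0.9]
width: 0.0853
```

Run:
```python
from h import *
from cell import bot
need(.483,-.2425,.13,.477)
t=bot.snapshot("top")["image"];s=bot.snapshot("scene")["image"]
cv2.imwrite("pics/t1.png",t);cv2.imwrite("pics/s1.png",s)
crop(t,290,150,100,90,7,"pics/c5.png");crop(s,140,100,90,90,6,"pics/c6.png")
```

```text
travel [ 0.  -0.2  0.1] twist [-0.01  0.01 -0.08] | pos [ 0.4831 -0.2427  0.1301] ori [-3.1414e+00  2.0000e-04  4.7560e-01] w 0.0853 F [-0.2 -0.6  0.9] t 1.45
```

View pics/c5.png

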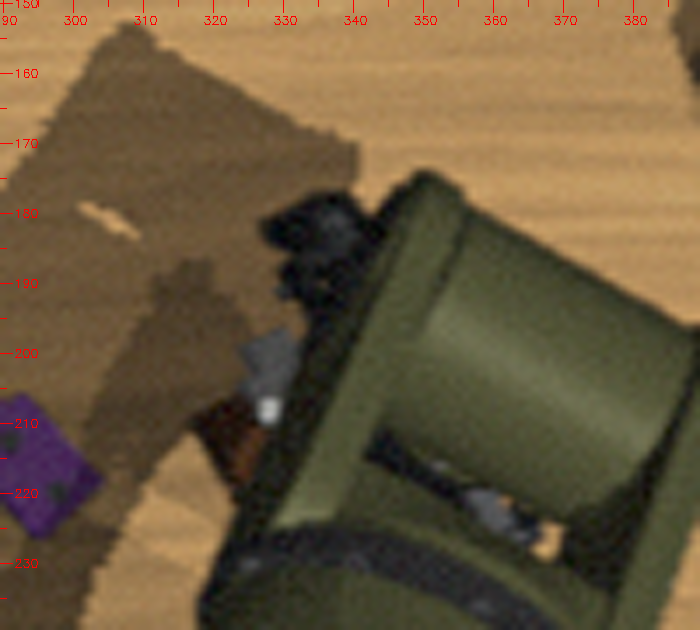

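View pics/c6.png

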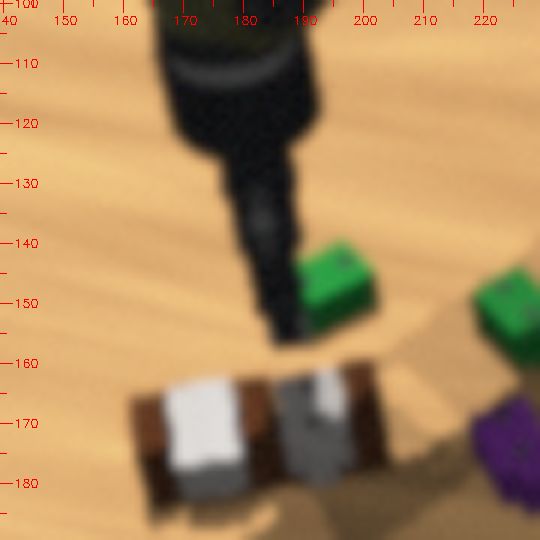

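Run:
```python
from h import *
from math import *
c,s=cos(.476),sin(.476)
for o in (-11,0,11):
  for a in (43,57): print(o,a,proj('scene',[.4831+a/1e3*c-s*o/1e3,-.2427+a/1e3*s+c*o/1e3,.143])[0].round(1))
need(.483,-.2425,.014,.477)
```

```text
-11 43 [184.5 157.1]
-11 57 [184.9 160.3]
0 43 [188.  156.5]
0 57 [188.5 159.7]
11 43 [191.6 156. ]
11 57 [192.  159.2]
travel [  0.   -0.2 116.2] twist [-0.01  0.01 -0.18] | pos [ 0.4831 -0.2427  0.1302] ori [-3.1414e+00  1.0000e-04  4.7380e-01] w 0.0854 F [ 0.7 -0.4  0.7] t 1.55
```

The scene crop shows the near finger tip at (188,157), within a pixel of the predicted (188,156.5). The finger lines up with the guide, so I'm going down.

>>> send_rows(
  targets=[
    {"travel":[0,0,40],"twist":[0,0,0]},
    {"travel":[0,0,75],"twist":[0,0,0]},
    {"travel":[0,0,95],"twist":[0,0,0]},
    {"travel":[0,0,108],"twist":[0,0,0]},
    {"travel":[0,0,116],"twist":[0,0,0]},
    {"travel":[0,0,116],"twist":[0,0,0]},
  ],
)

```text
clock: 2.3
position: [0.4832, -0.2428, 0.0143]
orientation: [-3.141, 0.0, 0.476]
contact_force: [0.5, -0.3, -0.2]
width: 0.0855
```

>>> send_rows(
  targets=[
    {"travel":[0,0,0],"twist":[0,0,0]},
    {"travel":[0,0,0],"twist":[0,0,0]},
    {"travel":[0,0,0],"twist":[0,0,0]},
    {"travel":[0,0,0],"twist":[0,0,0]},
    {"travel":[0,0,0],"twist":[0,0,0]},
  ],
  fingers=0.3,
  grip_force=35,
)

```text
clock: 2.92
position: [0.4835, -0.243, 0.0151]
orientation: [3.14, -0.001, 0.476]
contact_force: [-1.5, 1.0, 6.1]
width: 0.0615
```

>>> send_rows(
  targets=[
    {"travel":[0,0,0],"twist":[0,0,0]},
    {"travel":[0,0,0],"twist":[0,0,0]},
    {"travel":[0,0,-2],"twist":[0,0,0]},
    {"travel":[0,0,-8],"twist":[0,0,0]},
    {"travel":[0,0,-18],"twist":[0,0,0]},
    {"travel":[0,0,-35],"twist":[0,0,0]},
    {"travel":[0,0,-55],"twist":[0,0,0]},
    {"travel":[0,0,-70],"twist":[0,0,0]},
    {"travel":[0,0,-76],"twist":[0,0,0]},
    {"travel":[0,0,-76],"twist":[0,0,0]},
  ],
  fingers=-1,
  grip_force=50,
)

```text
clock: 4.18
position: [0.4832, -0.2427, 0.0905]
orientation: [3.141, -0.0, 0.476]
contact_force: [-0.6, 0.4, -1.1]
width: 0.0611
```

Run:
```python
from h import *
from cell import bot
need(.42,.04,.09,-.098)
t=bot.snapshot("top")["image"];s=bot.snapshot("scene")["image"]
crop(t,290,150,100,90,7,"pics/c7.png");crop(s,140,100,90,90,6,"pics/c8.png")
```

```text
travel [  73.5 -280.2    0.4] twist [ 1.00e-02 -2.00e-02  3.29e+01] | pos [ 0.4832 -0.2427  0.0905] ori [ 3.1413e+00 -2.0000e-04  4.7620e-01] w 0.0611 F [-0.6  0.4 -1.1] t 4.175
```

View pics/c8.png

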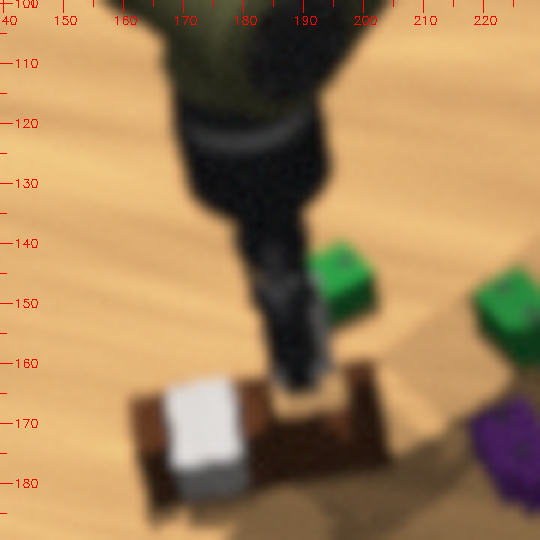

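The scene crop shows the guide's slot empty at (190,167) and the block hidden behind the near finger at (190,157). The width is 61 mm, so it is held. Next I carry it to clear bench.

>>> send_rows(
  targets=[
    {"travel":[6,-23,0],"twist":[0,0,3]},
    {"travel":[17,-65,0],"twist":[0,0,8]},
    {"travel":[29,-110,0],"twist":[0,0,13]},
    {"travel":[41,-155,0],"twist":[0,0,18]},
    {"travel":[53,-200,0],"twist":[0,0,23]},
    {"travel":[64,-245,0],"twist":[0,0,28]},
    {"travel":[71,-270,0],"twist":[0,0,32]},
    {"travel":[73.5,-280.2,0],"twist":[0,0,32.9]},
    {"travel":[73.5,-280.2,0],"twist":[0,0,32.9]},
    {"travel":[73.5,-280.2,0],"twist":[0,0,32.9]},
  ],
)

```text
clock: 5.52
position: [0.42, 0.0396, 0.0901]
orientation: [3.142, 0.0, -0.098]
contact_force: [-0.3, 0.2, -2.5]
width: 0.0609
```

>>> send_rows(
  targets=[
    {"travel":[0,0,20],"twist":[0,0,0]},
    {"travel":[0,0,45],"twist":[0,0,0]},
    {"travel":[0,0,65],"twist":[0,0,0]},
    {"travel":[0,0,78],"twist":[0,0,0]},
    {"travel":[0,0,84],"twist":[0,0,0]},
    {"travel":[0,0,87],"twist":[0,0,0]},
    {"travel":[0,0,87],"twist":[0,0,0]},
  ],
)

```text
clock: 6.4
position: [0.4202, 0.04, 0.0035]
orientation: [-3.142, -0.0, -0.098]
contact_force: [-0.2, 0.5, -0.6]
width: 0.061
```

>>> send_rows(
  targets=[
    {"travel":[0,0,0.7],"twist":[0,0,0]},
    {"travel":[0,0,1.4],"twist":[0,0,0]},
    {"travel":[0,0,1.4],"twist":[0,0,0]},
  ],
)

```text
clock: 6.78
position: [0.42, 0.04, 0.002]
orientation: [-3.142, -0.0, -0.098]
contact_force: [0.3, 0.4, -1.9]
width: 0.0613
```

>>> send_rows(
  targets=[
    {"travel":[0,0,0.7],"twist":[0,0,0]},
    {"travel":[0,0,1.4],"twist":[0,0,0]},
    {"travel":[0,0,1.4],"twist":[0,0,0]},
  ],
)

```text
clock: 7.15
position: [0.4201, 0.04, 0.0012]
orientation: [-3.142, -0.0, -0.098]
contact_force: [-7.5, -0.2, 16.7]
width: 0.0611
```

Contact reached (17 N up). Relax half a millimetre and open.

>>> send_rows(
  targets=[
    {"travel":[0,0,-0.5],"twist":[0,0,0]},
    {"travel":[0,0,-0.5],"twist":[0,0,0]},
  ],
)

```text
clock: 7.4
position: [0.4201, 0.04, 0.0012]
orientation: [-3.142, -0.0, -0.098]
contact_force: [-2.8, 0.5, 6.9]
width: 0.0609
```

>>> send_rows(
  targets=[
    {"travel":[0,0,0],"twist":[0,0,0]},
    {"travel":[0,0,0],"twist":[0,0,0]},
    {"travel":[0,0,0],"twist":[0,0,0]},
    {"travel":[0,0,0],"twist":[0,0,0]},
    {"travel":[0,0,0],"twist":[0,0,0]},
    {"travel":[0,0,0],"twist":[0,0,0]},
  ],
  fingers=1,
)

```text
clock: 8.15
position: [0.42, 0.04, 0.001]
orientation: [-3.142, -0.0, -0.098]
contact_force: [-0.1, 0.1, -0.5]
width: 0.0853
```

Run:
```python
from h import *
from cell import bot
need(.414,.0406,.10,1.473)
t=bot.snapshot("top")["image"];s=bot.snapshot("scene")["image"]
crop(s,225,130,90,80,7,"pics/c9.png")
```

```text
travel [ -6.1   0.  -99. ] twist [  0.    -0.   -90.01] | pos [0.42  0.04  0.001] ori [-3.1416 -0.     -0.0979] w 0.0853 F [-0.1  0.1 -0.5] t 8.15
```

View pics/c9.png

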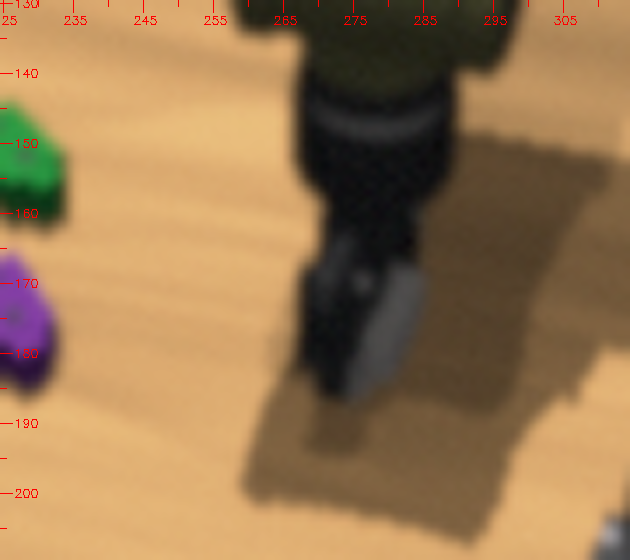

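The block lies in the gripper's shadow at about (283,178), released. Retreating up and turning by 90°.

>>> send_rows(
  targets=[
    {"travel":[0,0,-15],"twist":[0,0,0]},
    {"travel":[0,0,-40],"twist":[0,0,0]},
    {"travel":[0,0,-70],"twist":[0,0,-10]},
    {"travel":[0,0,-99],"twist":[0,0,-20]},
    {"travel":[-6,0,-99],"twist":[0,0,-30]},
    {"travel":[-6,0,-99],"twist":[0,0,-40]},
    {"travel":[-6,0,-99],"twist":[0,0,-50]},
    {"travel":[-6,0,-99],"twist":[0,0,-60]},
    {"travel":[-6,0,-99],"twist":[0,0,-70]},
    {"travel":[-6,0,-99],"twist":[0,0,-80]},
  ],
)

```text
clock: 9.5
position: [0.4141, 0.0406, 0.101]
orientation: [3.141, -0.0, 1.304]
contact_force: [-0.2, -0.1, -0.3]
width: 0.0856
```

>>> send_rows(
  targets=[
    {"travel":[0,0,0],"twist":[0,0,-10]},
    {"travel":[0,0,0],"twist":[0,0,-10]},
    {"travel":[0,0,0],"twist":[0,0,-10]},
  ],
)

```text
clock: 9.88
position: [0.4141, 0.0406, 0.1004]
orientation: [3.141, -0.0, 1.469]
contact_force: [-0.0, -0.6, 0.1]
width: 0.0854
```

Run:
```python
from h import *
from cell import bot
need(.414,.0406,.009,1.473)
t=bot.snapshot("top")["image"];s=bot.snapshot("scene")["image"]
crop(s,250,130,70,65,9,"pics/c10.png");crop(t,180,140,120,100,6,"pics/c11.png")
c,sn=np.cos(-.098),np.sin(-.098)
for L in [(25,18),(25,-18),(-25,18),(-25,-18),(37,9),(37,-9)]:
    P=[.414+(c*L[0]-sn*L[1])/1e3,.0406+(sn*L[0]+c*L[1])/1e3,.03]; print(L,proj('scene',P)[0].round(1),proj('top',P)[0].round(1))
```

```text
travel [-0.  -0.1 91.4] twist [ 0.03 -0.01 -0.24] | pos [0.4141 0.0406 0.1004] ori [ 3.1411e+00 -1.0000e-04  1.4688e+00] w 0.0854 F [-0.  -0.6  0.1] t 9.875
(25, 18) [280.4 178.8] [228.3 224.1]
(25, -18) [270.2 175.9] [240.9 225.1]
(-25, 18) [285.1 168.4] [226.9 241.7]
(-25, -18) [275.1 165.7] [239.5 242.7]
(37, 9) [276.6 180.6] [231.8 220.2]
(37, -9) [271.5 179.2] [238.1 220.7]
```

View pics/c10.png

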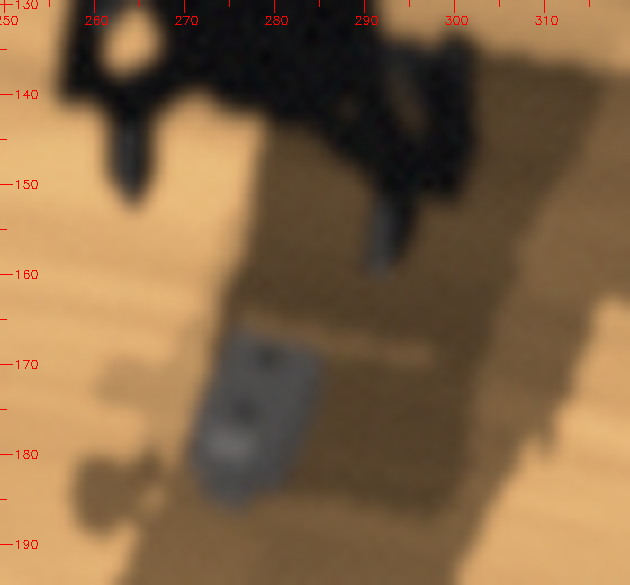

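View pics/c11.png

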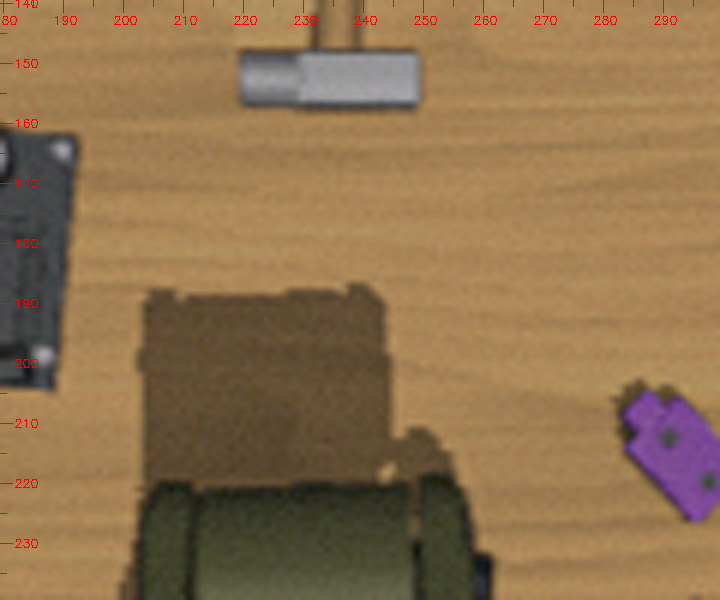

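The scene crop shows the block flat with its rear corners at (275.5,166) and (285.5,169), within a pixel of prediction. The camera and the arm agree. Going down on the long sides.

>>> send_rows(
  targets=[
    {"travel":[0,0,30],"twist":[0,0,-0.2]},
    {"travel":[0,0,60],"twist":[0,0,-0.2]},
    {"travel":[0,0,80],"twist":[0,0,-0.2]},
    {"travel":[0,0,90],"twist":[0,0,-0.2]},
    {"travel":[0,0,91],"twist":[0,0,-0.2]},
    {"travel":[0,0,91],"twist":[0,0,-0.2]},
  ],
)

```text
clock: 10.72
position: [0.4144, 0.0406, 0.0096]
orientation: [3.141, -0.0, 1.476]
contact_force: [0.1, 0.1, 0.2]
width: 0.0853
```

>>> send_rows(
  targets=[
    {"travel":[0,0,0],"twist":[0,0,0]},
    {"travel":[0,0,0],"twist":[0,0,0]},
    {"travel":[0,0,0],"twist":[0,0,0]},
    {"travel":[0,0,0],"twist":[0,0,0]},
    {"travel":[0,0,0],"twist":[0,0,0]},
    {"travel":[0,0,0],"twist":[0,0,0]},
    {"travel":[0,0,0],"twist":[0,0,0]},
    {"travel":[0,0,0],"twist":[0,0,0]},
  ],
  fingers=-0.25,
  grip_force=35,
)

```text
clock: 11.72
position: [0.4142, 0.0406, 0.0093]
orientation: [3.141, -0.0, 1.476]
contact_force: [-1.1, -0.5, 5.9]
width: 0.0351
```

>>> send_rows(
  targets=[
    {"travel":[0,0,0],"twist":[0,0,0]},
    {"travel":[0,0,0],"twist":[0,0,0]},
    {"travel":[0,0,-2],"twist":[0,0,0]},
    {"travel":[0,0,-6],"twist":[0,0,0]},
    {"travel":[0,0,-15],"twist":[0,0,0]},
    {"travel":[0,0,-30],"twist":[0,0,0]},
    {"travel":[0,0,-50],"twist":[0,0,0]},
    {"travel":[0,0,-75],"twist":[0,0,0]},
    {"travel":[0,0,-91],"twist":[0,0,0]},
    {"travel":[0,0,-91],"twist":[0,0,0]},
  ],
  fingers=-1,
  grip_force=60,
)

```text
clock: 12.98
position: [0.4146, 0.0406, 0.1011]
orientation: [3.139, -0.0, 1.476]
contact_force: [0.2, -0.6, -1.7]
width: 0.0348
```

Run:
```python
from h import *
from cell import bot
need(.414,.0406,.1,1.473)
s=bot.snapshot("scene")["image"]
crop(s,250,120,70,65,9,"pics/c12.png")
```

```text
travel [-0.1 -0.6  1.1] twist [ 0.14 -0.02  0.19] | pos [0.4146 0.0406 0.1011] ori [ 3.1391e+00 -3.0000e-04  1.4763e+00] w 0.0348 F [ 0.2 -0.6 -1.7] t 12.975
```

View pics/c12.png

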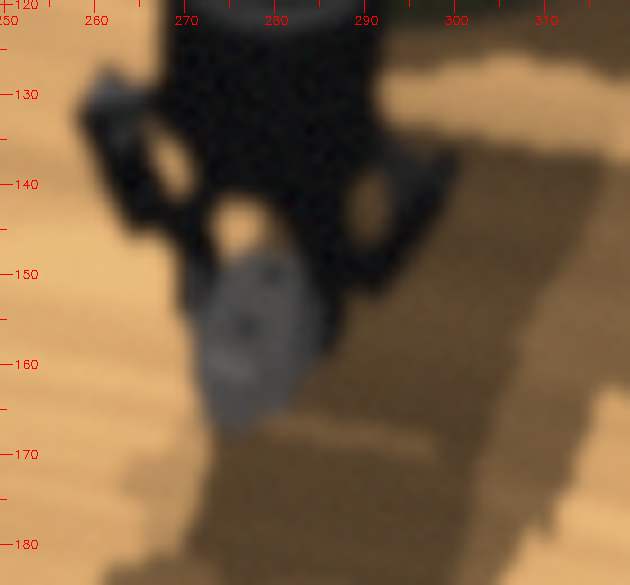

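Scene crop: the block hangs level between the fingers at (277,157), spots up and tongue towards the camera. Before inserting, I'll refine the fixture pose from edge fits on the undisturbed pictures.

```bash
cat > edge.py <<'E'
from h import *
from scipy.ndimage import map_coordinates
imgs={'top':cv2.cvtColor(cv2.imread('pics/top0.png'),cv2.COLOR_BGR2LAB).astype(float),'scene':cv2.cvtColor(cv2.imread('pics/scene0.png'),cv2.COLOR_BGR2LAB).astype(float)}
def W(p,L):
    L=np.array(L,float)/1e3; c,s=np.cos(p[2]),np.sin(p[2])
    return np.array([p[0]+c*L[0]-s*L[1],p[1]+s*L[0]+c*L[1],L[2]])
# edges: cam, A, B (mm), frac range ; b channel (yellow wood vs grey)
E=[('top',(70,-40,0),(-38,-40,0)),('top',(40,40,12),(-38,40,12)),('top',(-45,-36,0),(-45,36,0)),('top',(80,-37,12),(80,-22,12)),
('scene',(70,-40,12),(-35,-40,12)),('scene',(-5,40,0),(-40,40,0)),('scene',(80,-36,0),(80,30,0))]
def edgepts(p):
    out=[]
    for k,(cam,A,B) in enumerate(E):
        for f in np.linspace(0,1,25):
            L=np.array(A)*(1-f)+np.array(B)*f
            q=proj(cam,W(p,L))[0]; d=proj(cam,W(p,np.array(B)))[0]-proj(cam,W(p,np.array(A)))[0]; d/=np.linalg.norm(d); n=np.array([-d[1],d[0]])
            t=np.arange(-4,4.01,.1); P=q+t[:,None]*n
            g=np.gradient(map_coordinates(imgs[cam][...,2],[P[:,1],P[:,0]],order=1)); g=np.abs(g); i=g.argmax(); 
            lo,hi=max(0,i-12),i+13; w=g[lo:hi]; tt=(w*t[lo:hi]).sum()/w.sum()
            if g[i]>.8: out.append((k,cam,L,q+tt*n,n))
    return out
p=np.array([.5485,.2068,-.098])
for it in range(4):
    ep=edgepts(p)
    f=lambda p:[np.dot(proj(c,W(p,L))[0]-q,n) for k,c,L,q,n in ep]
    o=least_squares(f,p,loss='soft_l1',f_scale=.3); p=o.x
r=np.array(f(p)); ks=np.array([e[0] for e in ep]); print(p.round(4)); print([(k,(ks==k).sum(),r[ks==k].mean().round(2),r[ks==k].std().round(2)) for k in range(len(E))])
for cams in ('top','scene'):
    sub=[e for e in ep if e[1]==cams]
    o=least_squares(lambda p:[np.dot(proj(c,W(p,L))[0]-q,n) for k,c,L,q,n in sub],p,loss='soft_l1',f_scale=.3);print(cams,o.x.round(4))
print('ring top',proj('top',W(p,(62,0,53)))[0].round(1),'scene',proj('scene',W(p,(62,0,53)))[0].round(1),'clicked (176.4,165.3),(315.3,224.3)')
E
python3 edge.py
```

```text
[ 0.5472  0.2072 -0.0935]
[(0, np.int64(25), np.float64(-0.12), np.float64(0.19)), (1, np.int64(25), np.float64(0.52), np.float64(0.17)), (2, np.int64(25), np.float64(-0.29), np.float64(0.13)), (3, np.int64(25), np.float64(-0.01), np.float64(0.12)), (4, np.int64(25), np.float64(-0.4), np.float64(0.22)), (5, np.int64(25), np.float64(0.04), np.float64(0.18)), (6, np.int64(25), np.float64(0.75), np.float64(0.46))]
top [ 0.5477  0.2066 -0.1008]
scene [ 0.5442  0.208  -0.09  ]
ring top [175.7 165.5] scene [315.3 224.6] clicked (176.4,165.3),(315.3,224.3)
```

```bash
python3 -c "
from h import *
need(.548,.206,.1,1.4718)"
```

```text
travel [177.3 117.7   0.4] twist [ 0.06 -0.01  0.26] | pos [0.4141 0.0406 0.1002] ori [ 3.1406e+00 -1.0000e-04  1.4763e+00] w 0.0348 F [-0.6  0.6 -2.4] t 13.025
```

>>> send_rows(
  targets=[
    {"travel":[14,9,0],"twist":[0,0,0]},
    {"travel":[42,28,0],"twist":[0,0,0]},
    {"travel":[76,50,0],"twist":[0,0,0]},
    {"travel":[110,73,0],"twist":[0,0,0]},
    {"travel":[142,94,0],"twist":[0,0,0.2]},
    {"travel":[166,110,0],"twist":[0,0,0.3]},
    {"travel":[177,117.5,0],"twist":[0,0,0.3]},
    {"travel":[177,117.5,0],"twist":[0,0,0.3]},
    {"travel":[177,117.5,0],"twist":[0,0,0.3]},
  ],
)

```text
clock: 14.15
position: [0.5472, 0.2051, 0.0997]
orientation: [-3.141, 0.0, 1.471]
contact_force: [-0.4, -0.5, -2.1]
width: 0.035
```

>>> send_rows(
  targets=[
    {"travel":[0,0,20],"twist":[0,0,0]},
    {"travel":[0,0,42],"twist":[0,0,0]},
    {"travel":[0,0,58],"twist":[0,0,0]},
    {"travel":[0,0,60],"twist":[0,0,0]},
    {"travel":[0,0,60],"twist":[0,0,0]},
  ],
)

```text
clock: 14.78
position: [0.548, 0.2057, 0.0406]
orientation: [3.141, -0.0, 1.471]
contact_force: [0.3, 0.4, -2.1]
width: 0.035
```

Run:
```python
from h import *
from cell import bot
need(.548,.206,.038,1.4718)
s=bot.snapshot("scene")["image"];t=bot.snapshot("top")["image"]
crop(s,285,175,62,68,9,"pics/c13.png");crop(t,135,145,80,75,8,"pics/c14.png")
p=bot.sense()['position'];c,sn=np.cos(-.099),np.sin(-.099)
for L in [(25,18,30),(25,-18,30),(-25,18,30),(-25,-18,30),(37,9,30),(37,-9,30),(37,9,0),(37,-9,0)]:
    P=[p[0]+(c*L[0]-sn*L[1])/1e3,p[1]+(sn*L[0]+c*L[1])/1e3,p[2]-.0093+L[2]/1e3]; print(L,proj('scene',P)[0].round(1),proj('top',P)[0].round(1))
```

```text
travel [ 0.3 -0.   2.6] twist [ 0.04 -0.02 -0.05] | pos [0.548  0.2057 0.0406] ori [ 3.1410e+00 -3.0000e-04  1.4709e+00] w 0.035 F [ 0.3  0.4 -2.1] t 14.775
(25, 18, 30) [324.2 215.3] [168.2 177.4]
(25, -18, 30) [312.6 211.8] [181.  178.4]
(-25, 18, 30) [328.5 202.8] [166.6 195.1]
(-25, -18, 30) [317.1 199.6] [179.4 196.2]
(37, 9, 30) [320.2 217.5] [171.8 173.4]
(37, -9, 30) [314.4 215.7] [178.2 173.9]
(37, 9, 0) [319.1 223.2] [173.5 174.4]
(37, -9, 0) [313.4 221.5] [179.8 175. ]
```

View pics/c13.png

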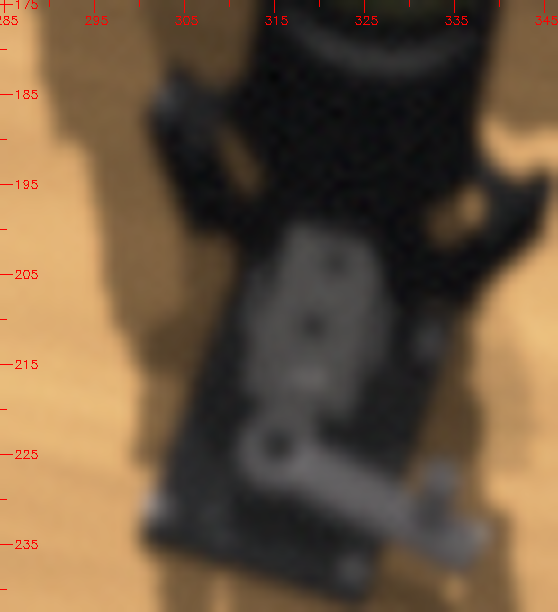

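View pics/c14.png

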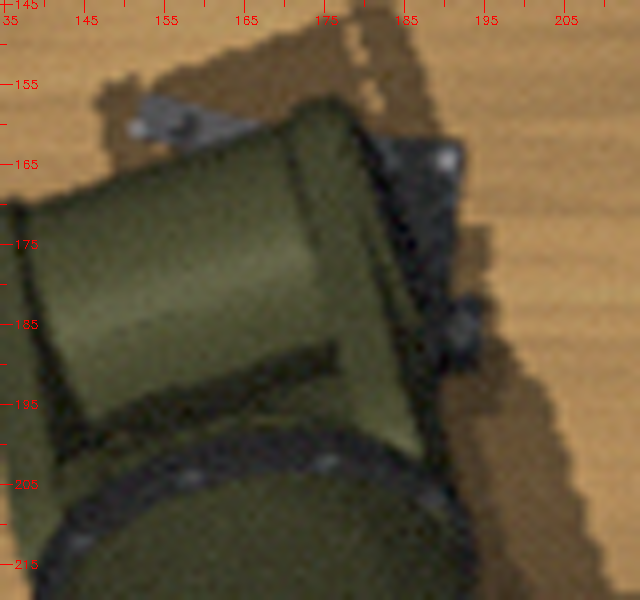

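The scene crop shows the block over the pocket with its rear top at (317–327,200), tongue at (318,217) facing the pivot ring at (315.5,224), and the strap clear. Now a slow descent watching forces.

>>> send_rows(
  targets=[
    {"travel":[0,0,4],"twist":[0,0,0]},
    {"travel":[0,0,8],"twist":[0,0,0]},
    {"travel":[0,0,10.5],"twist":[0,0,0]},
    {"travel":[0,0,12],"twist":[0,0,0]},
    {"travel":[0,0,12],"twist":[0,0,0]},
  ],
)

```text
clock: 15.5
position: [0.5477, 0.2057, 0.0279]
orientation: [-3.141, 0.0, 1.471]
contact_force: [-0.2, 0.3, -1.8]
width: 0.0348
```

>>> send_rows(
  targets=[
    {"travel":[0,0,1],"twist":[0,0,0]},
    {"travel":[0,0,2],"twist":[0,0,0]},
    {"travel":[0,0,2],"twist":[0,0,0]},
  ],
)

```text
clock: 15.88
position: [0.5479, 0.206, 0.0261]
orientation: [3.141, -0.001, 1.471]
contact_force: [1.4, 1.4, -1.4]
width: 0.0349
```

>>> send_rows(
  targets=[
    {"travel":[0,0,0.8],"twist":[0,0,0]},
    {"travel":[0,0,1.6],"twist":[0,0,0]},
    {"travel":[0,0,1.6],"twist":[0,0,0]},
  ],
)

```text
clock: 16.25
position: [0.5478, 0.206, 0.0244]
orientation: [3.141, -0.0, 1.471]
contact_force: [2.3, 5.2, -0.8]
width: 0.0347
```

>>> send_rows(
  targets=[
    {"travel":[0,0,0.8],"twist":[0,0,0]},
    {"travel":[0,0,1.6],"twist":[0,0,0]},
    {"travel":[0,0,1.6],"twist":[0,0,0]},
  ],
)

```text
clock: 16.62
position: [0.5478, 0.206, 0.0228]
orientation: [3.141, -0.0, 1.471]
contact_force: [1.0, 6.0, -0.6]
width: 0.0347
```

A steady +y force of 6 N means the block is rubbing the -y rail. I'll ease it +y and carry on down.

>>> send_rows(
  targets=[
    {"travel":[0.7,0.1,0],"twist":[0,0,0]},
    {"travel":[1.4,0.3,0],"twist":[0,0,0]},
    {"travel":[1.4,0.3,0],"twist":[0,0,0]},
  ],
)

```text
clock: 17.0
position: [0.5481, 0.2069, 0.0226]
orientation: [-3.141, 0.0, 1.471]
contact_force: [-0.5, -0.4, -1.5]
width: 0.0347
```

>>> send_rows(
  targets=[
    {"travel":[0,0,0.7],"twist":[0,0,0]},
    {"travel":[0,0,1.3],"twist":[0,0,0]},
    {"travel":[0,0,1.3],"twist":[0,0,0]},
  ],
)

```text
clock: 17.38
position: [0.5482, 0.207, 0.0215]
orientation: [-3.142, 0.0, 1.471]
contact_force: [0.5, -0.7, -0.2]
width: 0.0343
```

Free again (forces near zero). Final millimetre.

>>> send_rows(
  targets=[
    {"travel":[0,0,0.5],"twist":[0,0,0]},
    {"travel":[0,0,1],"twist":[0,0,0]},
    {"travel":[0,0,1],"twist":[0,0,0]},
  ],
)

```text
clock: 17.75
position: [0.5482, 0.207, 0.0215]
orientation: [3.142, 0.0, 1.471]
contact_force: [-7.3, -2.8, 13.4]
width: 0.0346
```

```bash
python3 -c "
from h import *
need(.548,.206,.02,1.4718)"
```

```text
travel [-1.1 -0.1  1.5] twist [ 0.    0.   -0.04] | pos [0.5482 0.207  0.0215] ori [3.1415e+00 1.0000e-04 1.4711e+00] w 0.0346 F [-7.3 -2.8 13.4] t 17.75
```

>>> send_rows(
  targets=[
    {"travel":[0,0,-0.7],"twist":[0,0,0]},
    {"travel":[0,0,-0.7],"twist":[0,0,0]},
  ],
)

```text
clock: 18.0
position: [0.5482, 0.2071, 0.0215]
orientation: [3.142, -0.0, 1.471]
contact_force: [-4.2, -1.6, 7.0]
width: 0.0348
```

>>> send_rows(
  targets=[
    {"travel":[0,0,0],"twist":[0,0,0]},
    {"travel":[0,0,0],"twist":[0,0,0]},
    {"travel":[0,0,0],"twist":[0,0,0]},
    {"travel":[0,0,0],"twist":[0,0,0]},
    {"travel":[0,0,0],"twist":[0,0,0]},
    {"travel":[0,0,0],"twist":[0,0,0]},
  ],
  fingers=0.6,
)

```text
clock: 18.75
position: [0.5481, 0.2071, 0.0212]
orientation: [-3.142, -0.0, 1.471]
contact_force: [-0.4, 0.3, 0.3]
width: 0.0684
```

>>> send_rows(
  targets=[
    {"travel":[0,0,-10],"twist":[0,0,0]},
    {"travel":[0,0,-30],"twist":[0,0,0]},
    {"travel":[0,0,-60],"twist":[0,0,0]},
    {"travel":[0,0,-100],"twist":[0,0,0]},
    {"travel":[0,0,-130],"twist":[0,0,0]},
    {"travel":[0,-120,-130],"twist":[0,0,0]},
    {"travel":[0,-120,-130],"twist":[0,0,0]},
    {"travel":[0,-120,-130],"twist":[0,0,0]},
  ],
)

```text
clock: 19.75
position: [0.4261, 0.2193, 0.1527]
orientation: [3.141, -0.0, 1.473]
contact_force: [0.2, 0.6, 1.2]
width: 0.0682
```

Run:
```python
from h import *
from cell import bot
s=bot.snapshot("scene")["image"];t=bot.snapshot("top")["image"]
cv2.imwrite("pics/t15.png",t);cv2.imwrite("pics/s15.png",s)
crop(s,285,175,62,68,9,"pics/c15.png");crop(t,140,145,70,68,9,"pics/c16.png")
```

```text
(no output)
```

View pics/c15.png

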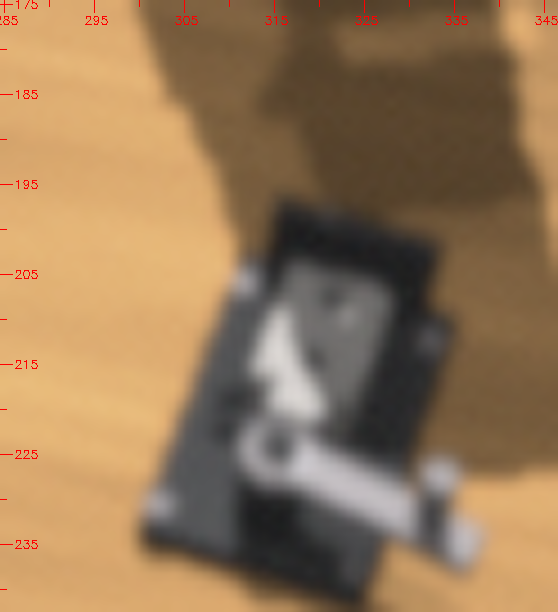

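View pics/c16.png

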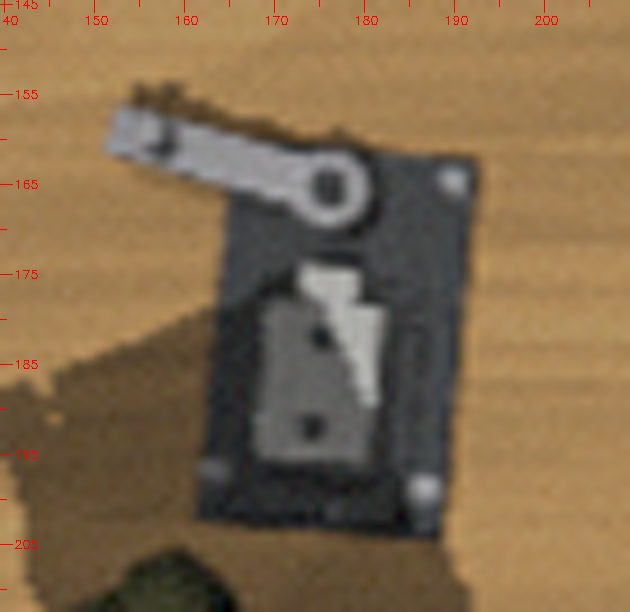

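Both pictures show the block in the pocket. In the top one its body is at (169–182,179–196) with the tongue at (176,175) under the pivot side, and the strap is still clear. I'll check the pose numerically and locate the post.

Run:
```python
from h import *
print('spots',tri((175.2,181.8),(319.5,214)),tri((174.2,192),(321,207.5)))
print('posttop',tri((156.2,158.8),(333.4,227.3)))
for p in [(.548,.207,-.099)]:
  c,s=np.cos(p[2]),np.sin(p[2])
  for L in [(25,18),(25,-18),(-25,18),(-25,-18),(37,9),(37,-9)]:
    P=[p[0]+(c*L[0]-s*L[1])/1e3,p[1]+(s*L[0]+c*L[1])/1e3,.042]; print(L,proj('top',P)[0].round(1),proj('scene',P)[0].round(1))
  for th in (1.6,1.7,1.8,1.9):
    for z in (.053,.081):
      L=(62-55*np.cos(th),55*np.sin(th)); P=[p[0]+(c*L[0]-s*L[1])/1e3,p[1]+(s*L[0]+c*L[1])/1e3,z]; print(th,np.round(P,4),proj('top',P)[0].round(1),proj('scene',P)[0].round(1))
need(.5,.2,.1,1.47)
```

```text
spots (array([0.56301454, 0.20535093, 0.04659974]), np.float64(0.0025545544114418217)) (array([0.534605  , 0.20714421, 0.04361932]), np.float64(0.0008072975535153105))
posttop (array([0.6250084 , 0.25230917, 0.08116044]), np.float64(0.0025866027058116118))
(25, 18) [169.  178.1] [323.9 219.1]
(25, -18) [181.6 179.1] [312.4 215.7]
(-25, 18) [167.3 195.6] [328.1 206.7]
(-25, -18) [180.  196.6] [316.8 203.5]
(37, 9) [172.5 174.1] [319.9 221.3]
(37, -9) [178.8 174.6] [314.1 219.6]
1.6 [0.6167 0.2554 0.053 ] [156.6 163.1] [333.1 230.7]
1.6 [0.6167 0.2554 0.081 ] [154.6 161.9] [334.5 225.3]
1.7 [0.6221 0.2544 0.053 ] [156.9 161.2] [332.5 232.1]
1.7 [0.6221 0.2544 0.081 ] [155.  159.9] [333.8 226.7]
1.8 [0.6274 0.2529 0.053 ] [157.4 159.4] [331.7 233.5]
1.8 [0.6274 0.2529 0.081 ] [155.5 158. ] [333.  228.1]
1.9 [0.6325 0.2509 0.053 ] [158.1 157.6] [330.8 234.8]
1.9 [0.6325 0.2509 0.081 ] [156.2 156.2] [332.  229.4]
travel [-12.3  72.2  53. ] twist [ 0.14 -0.07  0.09] | pos [0.4292 0.2193 0.1529] ori [ 3.1391e+00 -1.2000e-03  1.4716e+00] w 0.0682 F [ 0.2 -0.5  0.5] t 19.85
```

The block matches the seated prediction, with its top at about 44 mm and the spots where expected. The strap angle is about 1.76 rad, with the post at (0.625,0.2525). Next I shut the fingers and push the post round its arc from outside.

```bash
cat > arc.py <<'E'
from h import *
from cell import bot
F=(.548,.2065,-.099)
def pk(x,y):
    c,s=np.cos(F[2]),np.sin(F[2]); return np.array([F[0]+(c*x-s*y)/1e3,F[1]+(s*x+c*y)/1e3])
def pusher(th,d): return pk(62-55*np.cos(th)+d*np.sin(th),55*np.sin(th)+d*np.cos(th))
def rows(ths,d,z,yaw=1.472):
    s=bot.sense();R0=R.from_euler('xyz',s['orientation'])
    for th in ths:
        t=R0.inv().apply(np.r_[pusher(th,d),z]-s['position'])*1000; print(round(th,2),t.round(1).tolist())
    print(s['position'].round(4),s['contact_force'].round(1),s['width'],s['clock'],proj('scene',[*pusher(ths[-1],0),.081]))
E
python3 -c "
from arc import *
rows([1.76],34,.15); rows([1.76],34,.061)"
```

```text
1.76 [46.6, 225.2, 3.5]
[0.4292 0.2193 0.1529] [ 0.2 -0.5  0.5] 0.0682303476847337 19.85 [[333.19250846 227.49637306]]
1.76 [46.5, 225.0, 92.5]
[0.4292 0.2193 0.1529] [ 0.2 -0.5  0.5] 0.0682303476847337 19.85 [[333.19250846 227.49637306]]
```

>>> send_rows(
  targets=[
    {"travel":[10,50,0],"twist":[0,0,0]},
    {"travel":[22,100,0],"twist":[0,0,0]},
    {"travel":[32,150,0],"twist":[0,0,0]},
    {"travel":[42,200,0],"twist":[0,0,0]},
    {"travel":[46.5,225,0],"twist":[0,0,0]},
    {"travel":[46.5,225,0],"twist":[0,0,0]},
    {"travel":[46.5,225,40],"twist":[0,0,0]},
    {"travel":[46.5,225,75],"twist":[0,0,0]},
    {"travel":[46.5,225,92],"twist":[0,0,0]},
    {"travel":[46.5,225,92],"twist":[0,0,0]},
  ],
  fingers=-1,
  grip_force=20,
)

```text
clock: 21.1
position: [0.657, 0.2427, 0.0588]
orientation: [-3.141, 0.0, 1.471]
contact_force: [0.3, -0.2, 0.4]
width: 0.0
```

Run:
```python
from arc import *
rows([1.76,1.66,1.56,1.46,1.36,1.26,1.16,1.06,.96],21,.061)
s=bot.snapshot("scene")["image"]
crop(s,285,175,62,68,9,"pics/c17.png")
```

```text
1.76 [3.2, -11.9, -2.1]
1.66 [6.1, -17.1, -2.1]
1.56 [8.4, -22.5, -2.1]
1.46 [10.1, -28.1, -2.1]
1.36 [11.3, -33.9, -2.1]
1.26 [11.9, -39.7, -2.1]
1.16 [11.9, -45.6, -2.1]
1.06 [11.4, -51.5, -2.1]
0.96 [10.2, -57.2, -2.1]
[0.657  0.2427 0.0588] [ 0.3 -0.2  0.4] 1.6179886306667685e-05 21.1 [[333.75607795 215.43967483]]
```

View pics/c17.png

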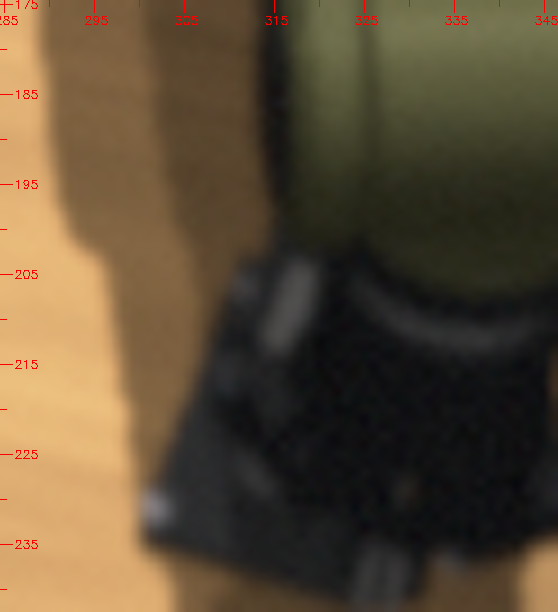

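The gripper hides the post from this camera, so I'll push by dead reckoning and the force reading.

>>> send_rows(
  targets=[
    {"travel":[3.2,-11.9,-2.1],"twist":[0,0,0]},
    {"travel":[6.1,-17.1,-2.1],"twist":[0,0,0]},
    {"travel":[8.4,-22.5,-2.1],"twist":[0,0,0]},
    {"travel":[10.1,-28.1,-2.1],"twist":[0,0,0]},
    {"travel":[10.1,-28.1,-2.1],"twist":[0,0,0]},
  ],
)

```text
clock: 21.78
position: [0.6299, 0.256, 0.0613]
orientation: [-3.141, -0.0, 1.471]
contact_force: [0.6, 0.2, -0.4]
width: -0.0003
```

Run:
```python
from arc import *
rows([1.36,1.26,1.16,1.06,.96,.86,.76,.66,.56],21,.061)
s=bot.snapshot("top")["image"]
crop(s,140,145,70,68,9,"pics/c18.png")
```

```text
1.36 [0.8, -5.6, 0.3]
1.26 [1.4, -11.5, 0.4]
1.16 [1.4, -17.3, 0.4]
1.06 [0.9, -23.2, 0.4]
0.96 [-0.3, -29.0, 0.4]
0.86 [-2.0, -34.6, 0.4]
0.76 [-4.3, -40.0, 0.4]
0.66 [-7.1, -45.2, 0.4]
0.56 [-10.4, -50.1, 0.4]
[0.6299 0.256  0.0613] [ 0.6  0.2 -0.4] -0.0002948845428744259 21.775 [[329.77129697 210.03081774]]
```

View pics/c18.png

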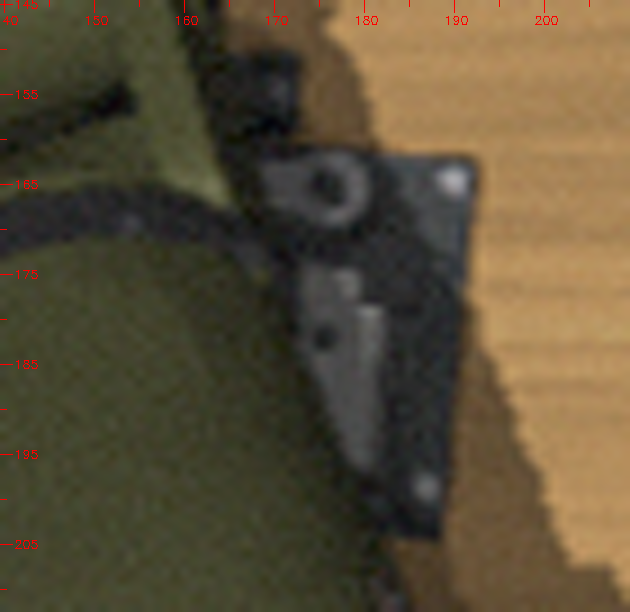

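The strap stub in the top picture at (170,165) has begun to turn towards the pocket, and the block is undisturbed. Continuing round the arc.

>>> send_rows(
  targets=[
    {"travel":[0.8,-5.6,0],"twist":[0,0,0]},
    {"travel":[1.4,-11.5,0],"twist":[0,0,0]},
    {"travel":[1.4,-17.3,0],"twist":[0,0,0]},
    {"travel":[0.9,-23.2,0],"twist":[0,0,0]},
    {"travel":[-0.3,-29,0],"twist":[0,0,0]},
    {"travel":[-2,-34.6,0],"twist":[0,0,0]},
    {"travel":[-4.3,-40,0],"twist":[0,0,0]},
    {"travel":[-7.1,-45.2,0],"twist":[0,0,0]},
    {"travel":[-10.4,-50.1,0],"twist":[0,0,0]},
    {"travel":[-10.4,-50.1,0],"twist":[0,0,0]},
  ],
)

```text
clock: 23.08
position: [0.5793, 0.2499, 0.0614]
orientation: [3.141, 0.0, 1.471]
contact_force: [2.2, -0.2, -0.8]
width: -0.0002
```

Run:
```python
from arc import *
rows([.46,.36,.28,.2,.12,.05,0,-.03],21,.061)
s=bot.snapshot("top")["image"]
crop(s,140,145,70,68,9,"pics/c19.png")
s=bot.snapshot("scene")["image"]
crop(s,285,175,62,68,9,"pics/c20.png")
```

```text
0.46 [-3.1, -4.8, 0.4]
0.36 [-7.3, -8.9, 0.4]
0.28 [-10.9, -11.9, 0.4]
0.2 [-14.8, -14.5, 0.4]
0.12 [-18.9, -16.9, 0.4]
0.05 [-22.6, -18.7, 0.4]
0 [-25.3, -19.8, 0.4]
-0.03 [-27.0, -20.4, 0.4]
[0.5793 0.2499 0.0614] [ 2.2 -0.2 -0.8] -0.00020906767896136893 23.075 [[320.38800676 204.99847725]]
```

View pics/c20.png

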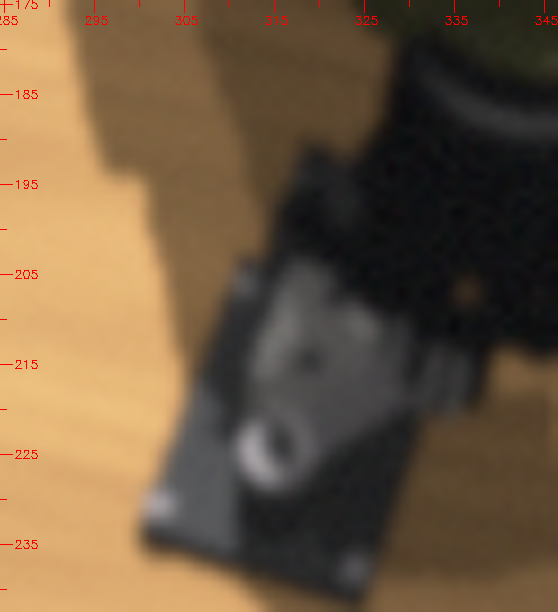

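The strap now runs from the ring at (315,224) up-right to about (328,212), roughly 0.6 rad. I'll continue to the stop with smaller final steps.

>>> send_rows(
  targets=[
    {"travel":[-3.1,-4.8,0],"twist":[0,0,0]},
    {"travel":[-7.3,-8.9,0],"twist":[0,0,0]},
    {"travel":[-10.9,-11.9,0],"twist":[0,0,0]},
    {"travel":[-14.8,-14.5,0],"twist":[0,0,0]},
    {"travel":[-18.9,-16.9,0],"twist":[0,0,0]},
    {"travel":[-18.9,-16.9,0],"twist":[0,0,0]},
  ],
)

```text
clock: 23.92
position: [0.5605, 0.2329, 0.0613]
orientation: [-3.141, 0.0, 1.471]
contact_force: [0.8, -0.8, 0.2]
width: 0.0002
```

>>> send_rows(
  targets=[
    {"travel":[-1.5,-1,0],"twist":[0,0,0]},
    {"travel":[-3,-2,0],"twist":[0,0,0]},
    {"travel":[-3,-2,0],"twist":[0,0,0]},
  ],
)

```text
clock: 24.3
position: [0.5584, 0.2304, 0.0613]
orientation: [-3.141, 0.0, 1.471]
contact_force: [0.2, 0.5, 0.4]
width: 0.0
```

Run:
```python
from arc import *
rows([.05,0,-.03],21,.061)
s=bot.snapshot("scene")["image"]
crop(s,285,175,62,68,9,"pics/c21.png")
```

```text
0.05 [-1.1, 0.2, 0.3]
0 [-3.8, -0.9, 0.3]
-0.03 [-5.5, -1.5, 0.3]
[0.5584 0.2304 0.0613] [0.2 0.5 0.4] 4.5658028826372945e-05 24.3 [[320.38800676 204.99847725]]
```

View pics/c21.png

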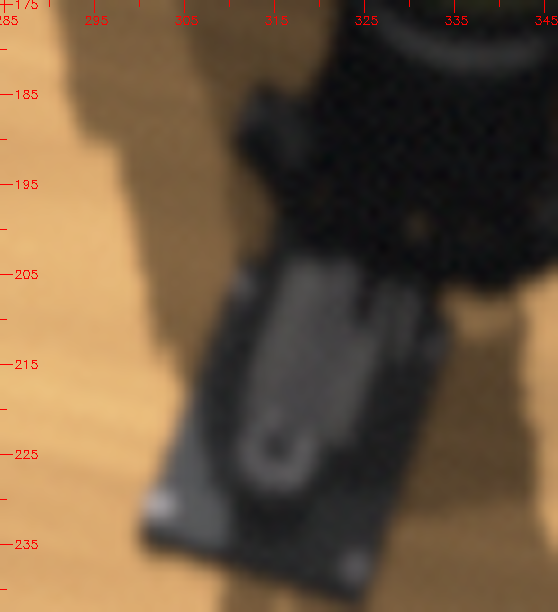

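>>> send_rows(
  targets=[
    {"travel":[-1.3,0,0],"twist":[0,0,0]},
    {"travel":[-2.6,0,0],"twist":[0,0,0]},
    {"travel":[-2.6,0,0],"twist":[0,0,0]},
  ],
)

```text
clock: 24.72
position: [0.5581, 0.2278, 0.0612]
orientation: [-3.141, 0.0, 1.471]
contact_force: [-0.3, 0.2, 0.6]
width: 0.0
```

>>> send_rows(
  targets=[
    {"travel":[-1,0,0],"twist":[0,0,0]},
    {"travel":[-2,0,0],"twist":[0,0,0]},
    {"travel":[-2,0,0],"twist":[0,0,0]},
  ],
)

```text
clock: 25.1
position: [0.558, 0.2261, 0.0613]
orientation: [3.142, -0.0, 1.471]
contact_force: [-0.9, 3.1, -1.2]
width: 0.0
```

>>> send_rows(
  targets=[
    {"travel":[-0.7,0,0],"twist":[0,0,0]},
    {"travel":[-1.4,0,0],"twist":[0,0,0]},
    {"travel":[-1.4,0,0],"twist":[0,0,0]},
  ],
)

```text
clock: 25.48
position: [0.5579, 0.2256, 0.0614]
orientation: [3.141, -0.002, 1.471]
contact_force: [0.1, 11.0, -2.1]
width: -0.0001
```

>>> send_rows(
  targets=[
    {"travel":[-0.7,0,0],"twist":[0,0,0]},
    {"travel":[-1.4,0,0],"twist":[0,0,0]},
    {"travel":[-1.4,0,0],"twist":[0,0,0]},
  ],
)

```text
clock: 25.85
position: [0.5578, 0.2252, 0.0615]
orientation: [3.14, -0.003, 1.472]
contact_force: [0.8, 18.3, -4.8]
width: 0.0001
```

The force is rising against the stop (18 N). Backing off, then up and away for a last look.

>>> send_rows(
  targets=[
    {"travel":[4,0,0],"twist":[0,0,0]},
    {"travel":[15,0,0],"twist":[0,0,0]},
    {"travel":[15,0,-30],"twist":[0,0,0]},
    {"travel":[15,0,-80],"twist":[0,0,0]},
    {"travel":[15,0,-120],"twist":[0,0,0]},
    {"travel":[-30,-50,-120],"twist":[0,0,0]},
    {"travel":[-75,-100,-120],"twist":[0,0,0]},
    {"travel":[-120,-130,-120],"twist":[0,0,0]},
    {"travel":[-170,-150,-120],"twist":[0,0,0]},
    {"travel":[-170,-150,-120],"twist":[0,0,0]},
  ],
)

```text
clock: 27.1
position: [0.3906, 0.0671, 0.1818]
orientation: [3.141, 0.0, 1.468]
contact_force: [0.8, 0.5, -0.0]
width: 0.0002
```

>>> send_rows(
  targets=[
    {"travel":[0,0,0],"twist":[0,0,0]},
    {"travel":[0,0,0],"twist":[0,0,0]},
  ],
)

```text
clock: 27.35
position: [0.392, 0.0696, 0.1812]
orientation: [-3.141, 0.0, 1.472]
contact_force: [-0.1, 0.5, 0.3]
width: 0.0001
```

Run:
```python
from arc import *
need(.4,.05,.18,1.47)
t=bot.snapshot("top")["image"];s=bot.snapshot("scene")["image"]
cv2.imwrite("pics/t22.png",t);cv2.imwrite("pics/s22.png",s)
a=lambda i,x,y:cv2.resize(i[y:y+60,x:x+60],(400,400),interpolation=cv2.INTER_CUBIC)
cv2.imwrite("pics/c22.png",np.hstack([a(t,148,148),a(s,290,188)]))
for th in (0,.1): print(th,proj('top',[*pusher(th,0),.081]),proj('scene',[*pusher(th,0),.081]))
```

```text
travel [-18.7   9.9   1.2] twist [-0.01  0.    0.12] | pos [0.392  0.0696 0.1812] ori [-3.1414  0.      1.472 ] w 0.0001 F [-0.1  0.5  0.3] t 27.35
0 [[172.70570683 183.77968075]] [[320.92687972 205.14673544]]
0.1 [[170.72971131 183.521685  ]] [[322.69123987 205.73030783]]
```

View pics/c22.png

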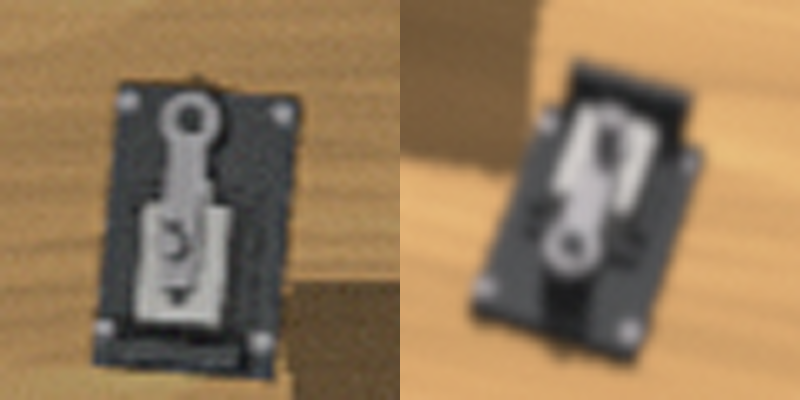

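View pics/s22.png

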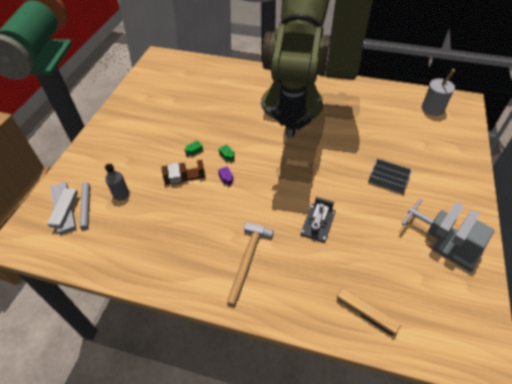

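The last pictures show the strap lying straight over the block. The post is at about (174,184) in the top view, where angle 0 predicts (172.7,183.8), and the block sits square between the rails. The bottle, hammer, tin and plain block look unmoved, and the gripper is clear. Handing in.

```bash
python3 -c "
from cell import bot
print(bot.finish_job())"
```

```text
the job is handed in; nothing more can be done
None
```

I loaded the aluminium guide block into the drilling fixture, swung the clamp strap to its stop, and handed the job in at about 27 s of the 69 s allowed. No verdict was reported back.

- **Regrasp:** I lifted the block from the rack by its ends, set it flat on the bench and let go. I then took it again by its long sides.
- **Seating:** The block rubbed the -y rail at about 6 N on the way in, so I eased it 1.4 mm in +y and the force went away. It then met the pocket floor at the expected height, with 13 N of contact, and I let go with the strap still at about 1.76 rad.
- **Strap:** I pushed the post round with shut fingers until the force rose to 18 N against the stop. The gripper then backed off clear.
- **Final pictures:** The tongue points to the pivot, and the block sits between the rails at seated height. The strap lies straight over it; its post is within about 1–2 pixels of where angle 0 predicts, which I read as under 0.1 rad. By eye, the bottle, hammer and plain block look unmoved in the last picture. I did not measure any of them, and I did not check the tin closely.

**Disagreements:**
- Edge fits of the fixture from the two cameras differed by about 3 mm in x and 0.01 rad in yaw. I went by the top view, and the rails' play and sloped edges took up the rest.
- Triangulating the two spots on the seated block put its top at 44 and 47 mm against an expected 42 mm. That fits picture error, since contact with the floor came at the expected height.

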